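# Press the toolbox clips shut in order

## Robot

A 6-joint arm with a two-finger parallel gripper is mounted at the origin on the work surface. World frame = base frame: x ahead of the robot, y to its left, z up, the work surface at z = 0. Lengths are in m, angles in rad, forces in N, time in s.
With the tool pointing down it reaches from about 0.2 to 0.875 m from the base axis. Payload 3.4 kg.
Tool frame: the origin (TCP) lies between the finger pads; the fingertips stand 25 mm ahead of it and the grasp point (between the pads) lies 6 mm ahead of it (r.nose_length is the z of the fingertips in the tool frame, in m); z points along the fingers, x is the direction in which the jaws open and shut, and the axes are right-handed (so a half turn about z gives the same grasp; the last joint's range is limited). The gripper opens to 94 mm and grips with 3 to 60 N. Pads are 16 mm wide; open, the fingers measure 119 mm over their backs; the gripper's body (75 mm by 177 mm) begins 78 mm behind the grasp point.
Start: joints at [-1.225, 0.276, 1.505, -0, 1.361, -0.121], TCP at [0.259, -0.514, 0.206] pointing down, gripper open.
Joint ranges: [-2.89, 2.89], [-0.75, 2.08], [0.22, 2.7], [-1.18, 4.32], [0.11, 2.71], [-2.7, 2.7]. Speed limits (rad/s): [2.57, 2.57, 3.14, 3.14, 3.14, 3.14].

## Interface

Orientations are given as a unit quaternion [w, x, y, z].
In Python, from plant import r, gripper_to, inverse_kinematics, vision, models, telemetry gives the robot as it stands. Calls block until the motion is done:
- r.move_to(position, orientation): joint-space move of the TCP to a pose.
- r.move_l(position, rot=None, vel=0.15, guard=None): straight line of the TCP; rot=None keeps the orientation; vel is the mean speed in m/s. With guard (N) it stops when the force on the tool has changed by that much, and returns True; else False.
- r.movej(angles): joint-space move.
- gripper_to(opening, f_grip=None): finger opening in m; f_grip is the grip in N (None keeps the last); returns when the fingers have stopped.
- r.hold(seconds).
- inverse_kinematics(position, orientation): joint angles nearest the present ones, or None.
- vision.snapshot(name): name is "scene" or "top" or "wrist"; returns the picture (400x640x3 uint8, red, green, blue); there is no depth.
- vision.get_calibration(name): a dict with "fx", "fy", "cx", "cy" (pixels), "position" and "orientation" of the camera in the world. Camera axes: x right, y down, z forward; pixel columns grow to the right and rows downward; lengths in m; the calibration is good to about 2 mm. A picture is of the moment at which its call begins: read the wrist's pose just before it. get_calibration takes no time and is no camera call; for the wrist camera it gives the pose at the moment of the call.
A pose or a line that the arm cannot do raises r.PlanningError and nothing moves.
- r.sign_off(): hands the job in, once; it reports no verdict.
Trained networks look in the newest picture that a camera, given by its name, has taken for a name from the list of things; names that differ only in an ending like _2 or _b are one class to them, and where a whole thing is asked for, a point or a joint stands for the part that bears it (a point fixed in the world has none). Each returns a list of dicts, best first, with "score" (0 to 1); they miss things now and then, are a little off and sometimes report something else, mostly with a low value. They report only what shows in the picture. A call takes as long as a camera call. They do not tell look-alikes from the thing itself.
- models.boxes_of(thing, camera): "at" ([x, y, z] in m, in world coordinates, good to about 4 mm: the middle of the surface that is visible of it).
- models.regions_of(thing, camera): "pixels" (400x640 bool, what is visible of it).
- models.mark_of(thing, camera): "at" ([x, y, z] in m, in world coordinates, good to about 4 mm: a listed point, or the origin of a listed thing).
Readings, each from a call of its own:
- telemetry.current_t(): time.
- telemetry.current_joints(): joint angles.
- telemetry.current_dq(): joint speeds.
- telemetry.current_joint_efforts(): joint torques, N m.
- telemetry.current_ee_pos(): TCP position.
- telemetry.current_tool_rot(): TCP orientation.
- telemetry.current_wrist_force(): force on the tool from outside, world axes, zero at the start.
- telemetry.current_torque(): the same for the moment, N m.
- telemetry.current_opening(): finger opening in m.
Only numpy, scipy, OpenCV 4.12 (cv2) and the standard library are available. Lean on these libraries where they do the work, as an engineer would, in place of code of your own. Each camera call takes 0.05 s, during which the arm holds its last target.

## Task

The toolbox on the drip tray under the sink has its three clips standing up. Press them down flat with a fingertip, gently and one at a time: the wide middle clip first, then the narrow clip at the end nearer the shutoff valve, then the narrow clip at the other end. Do not shift or lift the toolbox, leave the valve, bottle, jar and scoop as they are, and finish clear of everything.

Things in the scene. Friction and masses are not known exactly. Their poses are not given: they have to be found in the camera images.
- toolbox: grey toolbox, about 4 kg, loose on the tray; 300 mm along its y, 180 along x, lid top 130 above its underside (the lid sits on a springy seal and gives 1 mm per 3 N). Origin: centre of its underside, z up; its -x side faces the robot. A carry handle arches over the lid at x = +35, top 166 up. Three dark clips hinge on the lid on the line x = -42, 135 above the underside: wide at y = 0, narrow at y = +108 and -108
- clip_wide (a joint): angle of the wide middle clip (70 mm wide): 0 to 0.12 (raised) at the start, 0.6 flat against its stop. Each clip is a plate 5 mm thick reaching 58 mm from its hinge to just past the lid's -x edge, with a downturned lip; raised, its free end stands up about 30 mm. It turns stiffly (3 to 4 N at its marked spot) and stays where it is left
- clip_left (a joint): the same for the narrow clip (36 mm wide) at the toolbox's +y end
- clip_right (a joint): the same for the narrow clip (36 mm wide) at the toolbox's -y end
- clip_wide_pad (a point): a spot on the upper face of the wide clip, on its centre line, 40 mm from its hinge and 18 mm short of its free end; it moves with the clip. In the toolbox's axes it is at y = 0; with the clip flat it is 137.5 mm above the toolbox's underside, at x = -82; with the clip fully raised it is about 22 mm higher and 9 mm nearer the hinge
- clip_left_pad (a point): a spot on the upper face of the narrow clip at the +y end, on its centre line, 40 mm from its hinge and 18 mm short of its free end; it moves with the clip. In the toolbox's axes it is at y = +108 mm; with the clip flat it is 137.5 mm above the toolbox's underside, at x = -82; with the clip fully raised it is about 22 mm higher and 9 mm nearer the hinge
- clip_right_pad (a point): a spot on the upper face of the narrow clip at the -y end, on its centre line, 40 mm from its hinge and 18 mm short of its free end; it moves with the clip. In the toolbox's axes it is at y = -108 mm; with the clip flat it is 137.5 mm above the toolbox's underside, at x = -82; with the clip fully raised it is about 22 mm higher and 9 mm nearer the hinge
- valve_top (a point): top of the chrome shutoff valve, on its axis, 112 mm above the tray's floor. The valve is a fixed upright riser of up to 60 mm across with a four-armed turning handle (70 mm across) on top; it stands past one end or the other of the toolbox
- valve_arm (a point): the end of one arm of the valve's handle, 30 mm from its axis; the handle turns easily if knocked
- jar_mid (a point): middle (half-way up) of the glass storage jar, 84 mm across, 120 high, standing at the other end of the toolbox from the valve
- bottle_mid (a point): middle (half-way up) of the blue bottle with a twist cap, 68 mm across, 200 high, standing at a far corner of the tray
- scoop_mid (a point): the orange scoop, lying: the point 18 mm above the tray floor at the back of its bowl; the bowl reaches 90 mm along its +x (64 wide, 36 high) and the handle 94 mm along its -x
Things that resemble listed ones, but are neither listed nor needed, are in the scene too. Leave any orange or purple look-alike of the part that bears valve_top alone.

How it is judged:
By the outcome, as a careful person would: the job done as asked, in the order asked, and still so for the second after the job is handed in, with the robot touching nothing.
It also fails if it takes over 48 s, if anything falls off the work surface, if the arm or the gripper's body presses on something with over 40 N, if the wrist force passes 120 N, or if a joint passes its speed limit or range.

## Working session

There is one attempt and no reset: what is moved stays moved. The work goes in short steps, each a Python script; the robot and the scene stay as the last script left them, time stands still between calls to the robot, and variables do not carry over. Pictures are saved under pics/ and viewed, and the job is handed in when it is done.

```bash
mkdir -p pics; ls
python3 - <<'E'
from plant import r, vision, models, telemetry
import cv2
for n in ("scene","top","wrist"):
    im=vision.snapshot(n); cv2.imwrite(f"pics/{n}0.png",im[:,:,::-1])
    c=vision.get_calibration(n); print(n,c)
    if n!="wrist":
        for t in ("toolbox","clip_wide_pad","clip_left_pad","clip_right_pad","valve_top","valve_arm","jar_mid","bottle_mid","scoop_mid"):
            print(t,[(d["score"].__round__(2),[round(float(v),3) for v in d["at"]]) for d in models.mark_of(t,n)])
print(telemetry.current_t())
E
```

```text
pics
scene {'fx': 399.47674770472617, 'fy': 399.47674770472617, 'cx': 318.3059535537942, 'cy': 201.06834487675204, 'position': array([1.29911186, 0.11615467, 0.79915766]), 'orientation': array([-0.26406774,  0.60141836,  0.697126  , -0.28736655])}
toolbox [(0.72, [0.599, 0.006, 0.005]), (0.48, [0.557, -0.12, 0.159])]
clip_wide_pad [(0.65, [0.528, -0.013, 0.165]), (0.41, [0.53, -0.34, 0.116])]
clip_left_pad [(0.74, [0.493, 0.086, 0.155])]
clip_right_pad [(0.64, [0.557, -0.12, 0.159])]
valve_top [(0.95, [0.591, -0.238, 0.112]), (0.9, [0.474, -0.233, 0.109]), (0.65, [0.528, -0.342, 0.114])]
valve_arm [(0.63, [0.556, -0.348, 0.109]), (0.5, [0.506, -0.237, 0.107]), (0.48, [0.618, -0.247, 0.11])]
jar_mid [(0.62, [0.582, 0.286, 0.067])]
bottle_mid [(0.69, [0.74, 0.278, 0.105])]
scoop_mid [(0.82, [0.729, -0.332, 0.018])]
top {'fx': 519.6020122790015, 'fy': 519.6020122790015, 'cx': 325.2467262079336, 'cy': 199.75684274052483, 'position': array([0.33976969, 0.01754696, 1.48041806]), 'orientation': array([-0.07664086,  0.7103101 , -0.69578223,  0.07397857])}
toolbox [(0.6, [0.6, 0.005, 0.005])]
clip_wide_pad [(0.84, [0.529, -0.016, 0.164])]
clip_left_pad [(0.72, [0.497, 0.086, 0.159])]
clip_right_pad [(0.76, [0.561, -0.117, 0.161]), (0.4, [0.733, 0.278, 0.104])]
valve_top [(0.97, [0.476, -0.229, 0.112]), (0.88, [0.594, -0.236, 0.118]), (0.84, [0.527, -0.342, 0.113])]
valve_arm [(0.57, [0.558, -0.346, 0.11]), (0.56, [0.624, -0.243, 0.105]), (0.56, [0.506, -0.237, 0.112])]
jar_mid [(0.87, [0.585, 0.287, 0.06])]
bottle_mid [(0.57, [0.734, 0.276, 0.105])]
scoop_mid [(0.84, [0.727, -0.332, 0.021])]
wrist {'fx': 352.4738058570223, 'fy': 352.4738058570223, 'cx': 318.7692046595202, 'cy': 193.15271469829204, 'position': array([ 0.32183859, -0.48070696,  0.38520242]), 'orientation': array([ 0.10660746,  0.84480084, -0.52030846, -0.06500376])}
1.05
```

View pics/scene0.png

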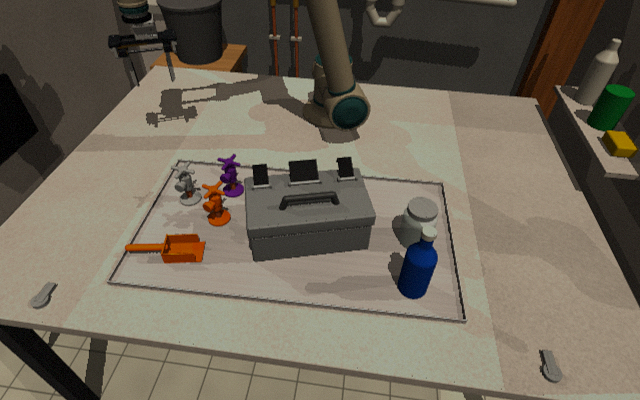

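View pics/top0.png

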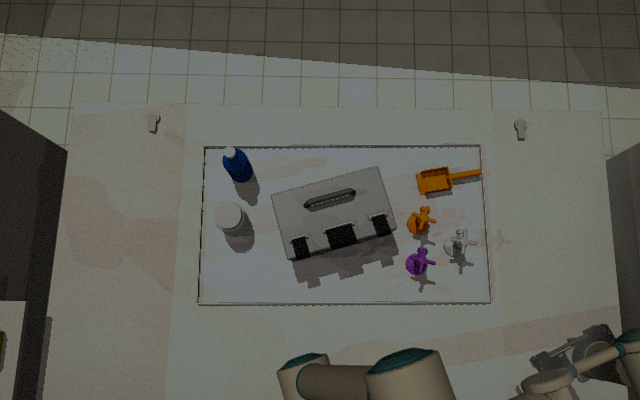

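Run:
```python
import cv2
a=cv2.imread("pics/top0.png")[120:340,230:470]; cv2.imwrite("pics/topcrop.png",cv2.resize(a,None,fx=2.7,fy=2.7,interpolation=3))
```

```text
(no output)
```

View pics/topcrop.png

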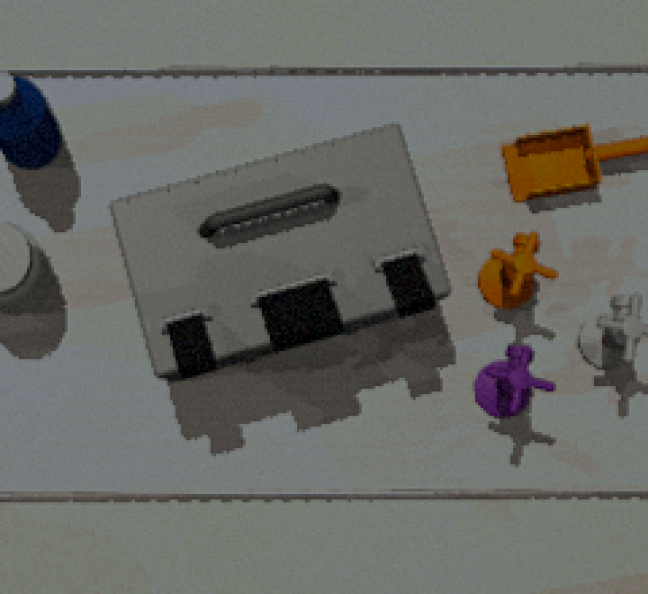

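The chrome valve is at scene pixel (186,185), at the toolbox's -y end. The orange valve (216,205) and purple valve (230,175) are look-alikes. The dark clips are at scene (303,172) for wide, (261,177) for +y-left or -y-right to be settled, and (345,168). In the top view, wide is (341,236), right/-y is (380,225) nearer the valve, and left/+y is (300,247). The order is therefore wide, right, left. I'll press with closed fingers.

```bash
cat > h.py <<'E'
from plant import r, gripper_to, inverse_kinematics, vision, models, telemetry
import numpy as np, cv2
from scipy.spatial.transform import Rotation as R
th=0.303; O=np.array([0.5995,0.0055,0.005])
X=np.array([np.cos(th),np.sin(th),0]); Y=np.array([-np.sin(th),np.cos(th),0]); Z=np.array([0,0,1.])
def P(x,y,z): return O+x*X+y*Y+z*Z
def quats():
    out=[]
    for s in (1,-1):
        xa=s*Y; za=-Z; ya=np.cross(za,xa)
        q=R.from_matrix(np.c_[xa,ya,za]).as_quat(); out.append(q[[3,0,1,2]])
    return out
def tip(x,y,z): return P(x,y,z)+r.nose_length*Z
def best(p):
    c=[(q,inverse_kinematics(p,q)) for q in quats()]
    q0=np.array(telemetry.current_joints())
    c=[(np.abs(np.array(j)-q0).max(),q,j) for q,j in c if j is not None]
    return min(c,key=lambda t:t[0])
def press(y,x=-0.081,guard=8,zend=0.134):
    t=r.move_l(tip(x,y,0.171),vel=0.1) if False else None
    f0=np.array(telemetry.current_wrist_force())
    hit=r.move_l(tip(x,y,zend),vel=0.02,guard=guard)
    f=np.array(telemetry.current_wrist_force())
    p=np.array(telemetry.current_ee_pos()); 
    print("hit",hit,"tip z over underside",(p[2]-r.nose_length-O[2]).round(4),"dF",(f-f0).round(2),"t",telemetry.current_t())
    return hit
def snap(n,f,crop=None):
    im=vision.snapshot(n)[:,:,::-1]
    if crop: a,b,c,d=crop; im=cv2.resize(im[a:b,c:d],None,fx=3,fy=3,interpolation=cv2.INTER_CUBIC)
    cv2.imwrite("pics/"+f,im)
E
python3 - <<'E'
from h import *
print(r.nose_length)
p=np.array(telemetry.current_ee_pos())
r.move_l(p+[0,0,0.1],vel=0.15)
gripper_to(0.0)
t=tip(-0.081,0,0.20); d,q,j=best(t); print(d,q,np.round(j,2))
r.move_to(t,q)
print(telemetry.current_t(), telemetry.current_ee_pos(),t, telemetry.current_opening(),telemetry.current_wrist_force())
snap("wrist","w1.png"); snap("scene","s1.png",(120,290,210,410))
print([ (d["score"],d["at"]) for d in models.mark_of("clip_wide_pad","wrist")])
print(telemetry.current_t())
E
```

```text
0.025
1.2199016471581694 [ 0.          0.80572479 -0.5922901  -0.        ] [-0.17  0.18  1.57 -0.    1.39  1.1 ]
5.3167 [ 0.5223879  -0.01954004  0.23012254] [ 0.5221899  -0.01866918  0.23      ] 0.0002919426060377611 [ 0.18559894 -0.4829448  -0.1575469 ]
[(0.89, [0.5306, -0.0183, 0.1682]), (0.59, [0.5986, 0.0039, 0.0014])]
5.4667
```

View pics/w1.png

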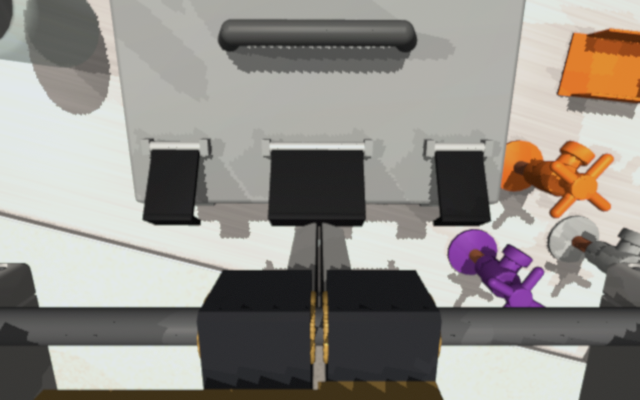

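View pics/s1.png

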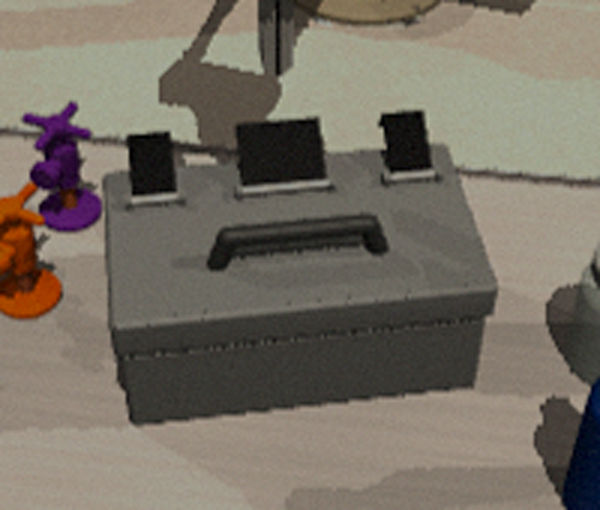

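Run:
```python
from h import *
c=vision.get_calibration("wrist"); q=np.array(c["orientation"]); M=R.from_quat(q[[1,2,3,0]]).as_matrix()
def pr(p):
    v=M.T@(p-c["position"]); return np.round([c["fx"]*v[0]/v[2]+c["cx"],c["fy"]*v[1]/v[2]+c["cy"]],1)
print("tip",pr(np.array(telemetry.current_ee_pos())-.025*Z))
for y in (0,.108,-.108):
    print(y,"hinge",pr(P(-.042,y,.137)),"end raised",pr(P(-.042-.058*np.cos(.6),y,.137+.058*np.sin(.6))),"pad raised",pr(P(-.073,y,.1595)))
print(pr(P(-.09,.15,.13)),pr(P(-.09,-.15,.13)))
```

```text
tip [319.7 222.7]
0 hinge [318.3 146.4] end raised [318.4 220.4] pad raised [318.3 193.4]
0.108 hinge [175.7 146.6] end raised [164.3 220.6] pad raised [167.8 193.7]
-0.108 hinge [460.7 146.2] end raised [472.3 220.1] pad raised [468.7 193.2]
[133.3 205. ] [503.3 204.4]
```

The wrist view (tip at 320,223) matches my model: hinges predicted at row 146 and columns 318/176/461, free ends at row 220, all as seen. Next is the wide clip.

Run:
```python
from h import *
press(0,x=-0.078)
r.move_l(tip(-0.078,0,0.20),vel=0.12)
snap("wrist","w2.png")
print(telemetry.current_ee_pos(),telemetry.current_t())
```

```text
hit False tip z over underside 0.134 dF [0.03 0.36 1.68] t 8.9167
[ 0.52430555 -0.01759994  0.22890929] 9.6667
```

View pics/w2.png

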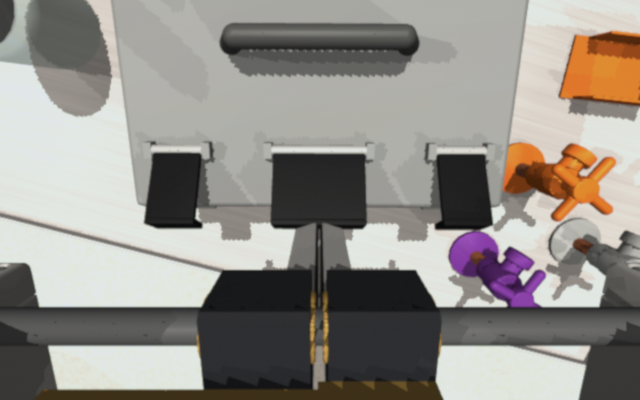

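Run:
```python
from h import *
snap("scene","s2.png",(120,290,210,410))
for n in ("scene","wrist"):print([ (d["score"],d["at"]) for t in ("clip_wide_pad","toolbox") for d in models.mark_of(t,n)])
```

```text
[(0.7, [0.5268, -0.0102, 0.1609]), (0.95, [0.5975, 0.0092, -0.001])]
[(0.6, [0.5279, -0.0195, 0.1608]), (0.75, [0.5983, 0.0042, 0.0009])]
```

View pics/s2.png

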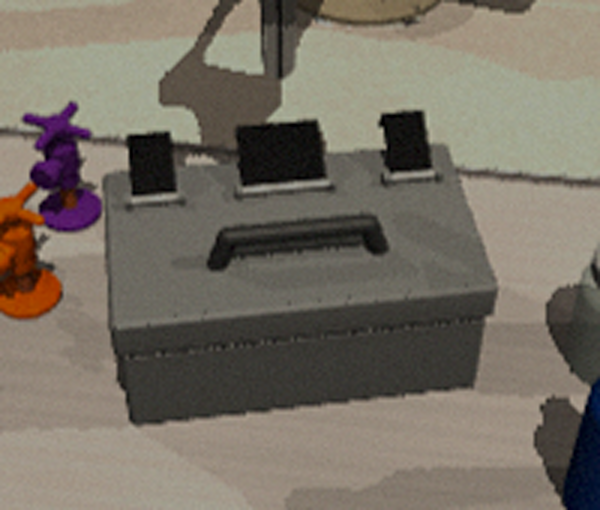

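The wide clip barely changed and there was little force. I'll go down again in steps and watch the contact.

Run:
```python
from h import *
ims=[]
for z in (0.165,0.150,0.138):
    h=r.move_l(tip(-0.078,0,z),vel=0.04,guard=8)
    p=np.array(telemetry.current_ee_pos())-.025*Z-O
    print(z,h,"x,y,z in box",[round(float(p@a),4) for a in (X,Y,Z)],np.round(telemetry.current_wrist_force(),2),telemetry.current_t())
    a=vision.snapshot("scene")[130:230,230:390,::-1]; b=vision.snapshot("wrist")[120:280,200:440,::-1]
    ims.append(np.hstack([cv2.resize(a,(320,200)),cv2.resize(b,(300,200))]))
cv2.imwrite("pics/d1.png",np.vstack(ims))
```

```text
0.165 False x,y,z in box [-0.0778, -0.0001, 0.1653] [ 0.3   0.59 -0.34] 10.9417
0.15 False x,y,z in box [-0.0781, 0.0001, 0.1497] [ 0.1   0.23 -0.55] 11.5667
0.138 False x,y,z in box [-0.0782, 0.0001, 0.1376] [1.26 0.2  0.05] 12.1167
```

View pics/d1.png

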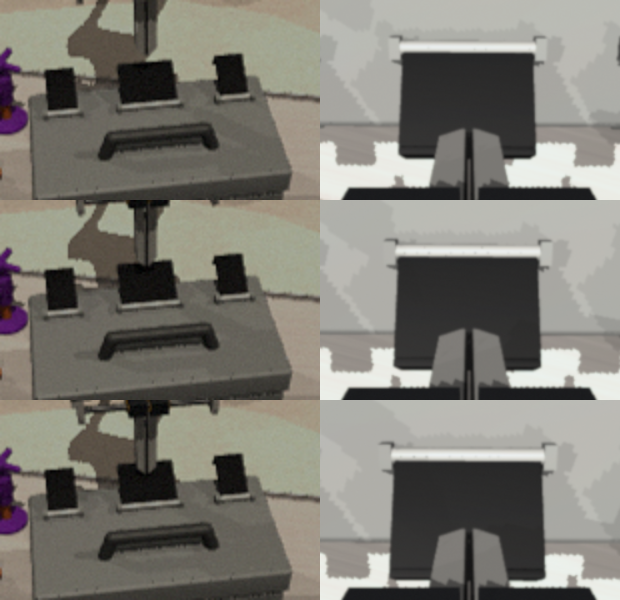

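Run:
```python
from h import *
c=vision.get_calibration("scene"); q=np.array(c["orientation"]); M=R.from_quat(q[[1,2,3,0]]).as_matrix()
def pr(p):
    v=M.T@(p-c["position"]); return np.round((np.array([c["fx"]*v[0]/v[2]+c["cx"],c["fy"]*v[1]/v[2]+c["cy"]])-[210,120])*3,0)
for y in (0,.108,-.108):
    print(y,"hinge",pr(P(-.042,y,.1375)),*[(a,pr(P(-.042-.058*np.cos(a),y,.1375+.058*np.sin(a)))) for a in (.6,.3,0)])
print("tip",pr(np.array(telemetry.current_ee_pos())-.025*Z))
# lid corners / underside corner
for z in (.13,0): print(z,[pr(P(x,y,z)) for x,y in ((-.09,.15),(-.09,-.15),(.09,.15),(.09,-.15))])
f=np.array(telemetry.current_wrist_force());print(f)
```

```text
0 hinge [282. 183.] (0.6, array([274., 116.])) (0.3, array([273., 125.])) (0, array([273., 139.]))
0.108 hinge [409. 171.] (0.6, array([400., 106.])) (0.3, array([397., 115.])) (0, array([395., 128.]))
-0.108 hinge [152. 195.] (0.6, array([145., 127.])) (0.3, array([146., 136.])) (0, array([147., 150.]))
tip [276. 155.]
0.13 [array([444., 138.]), array([ 99., 169.]), array([498., 284.]), array([106., 326.])]
0 [array([431., 244.]), array([114., 276.]), array([479., 390.]), array([123., 433.])]
[-0.0065767   0.20662565  1.23663563]
```

Run:
```python
from h import *
im=vision.snapshot("scene")[145:205,240:370,::-1]
im0=cv2.imread("pics/scene0.png")[145:205,240:370]
g=lambda i: cv2.resize(cv2.convertScaleAbs(i,alpha=1.8,beta=20),None,fx=4.6,fy=4.6,interpolation=3)
cv2.imwrite("pics/z1.png",np.vstack([g(im0),g(im)]))
cv2.imwrite("pics/w3.png",cv2.convertScaleAbs(vision.snapshot("wrist")[:,:,::-1],alpha=1.5,beta=30))
```

```text
(no output)
```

View pics/z1.png

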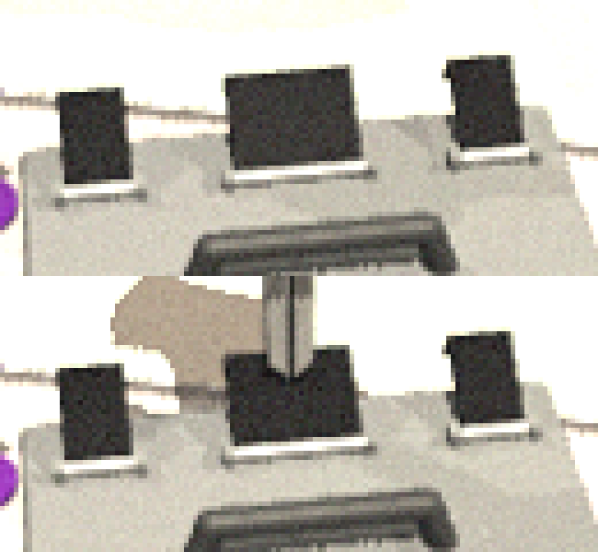

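View pics/w3.png

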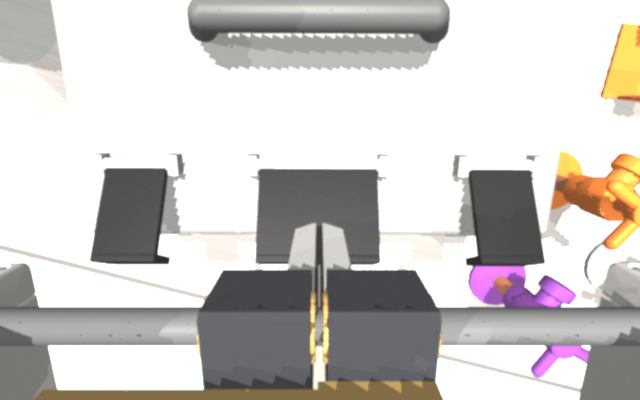

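Run:
```python
from h import *
c=vision.get_calibration("scene"); q=np.array(c["orientation"]); M=R.from_quat(q[[1,2,3,0]]).as_matrix()
def pr(p):
    v=M.T@(p-c["position"]); return np.round((np.array([c["fx"]*v[0]/v[2]+c["cx"],c["fy"]*v[1]/v[2]+c["cy"]])-[240,145])*4.6,0)
p=np.array(telemetry.current_ee_pos())
for d in (0,.01,.02,.025): print(d,pr(p-d*Z)+[0,276])
print(telemetry.current_joints(),telemetry.current_opening())
```

```text
0 [286. 363.]
0.01 [286. 377.]
0.02 [286. 391.]
0.025 [286. 398.]
[-1.66304324e-01  2.26170517e-01  1.67078816e+00 -2.36558427e-05
  1.24420715e+00  1.10146154e+00] 0.0003830412233841211
```

The image puts the real fingertip 10–20 mm higher than nominal, and contact has only just begun (clip tilt about 0.45 rad). I'll continue down with the force guard.

Run:
```python
from h import *
ims=[]
f0=np.array(telemetry.current_wrist_force())
for z in (0.130,0.122):
    h=r.move_l(tip(-0.078,0,z),vel=0.02,guard=7)
    f=np.array(telemetry.current_wrist_force()); p=np.array(telemetry.current_ee_pos())-.025*Z-O
    print(z,h,[round(float(p@a),4) for a in (X,Y,Z)],f.round(2),telemetry.current_t())
    a=vision.snapshot("scene")[145:205,240:370,::-1]
    ims.append(cv2.resize(cv2.convertScaleAbs(a,alpha=1.8,beta=20),None,fx=4.6,fy=4.6,interpolation=3))
    if h: break
cv2.imwrite("pics/d2.png",np.vstack(ims))
```

```text
0.13 False [-0.0781, -0.0, 0.13] [-1.15  0.14  2.3 ] 12.8667
0.122 False [-0.0781, 0.0001, 0.1217] [-0.79 -0.58  0.97] 13.4667
```

View pics/d2.png

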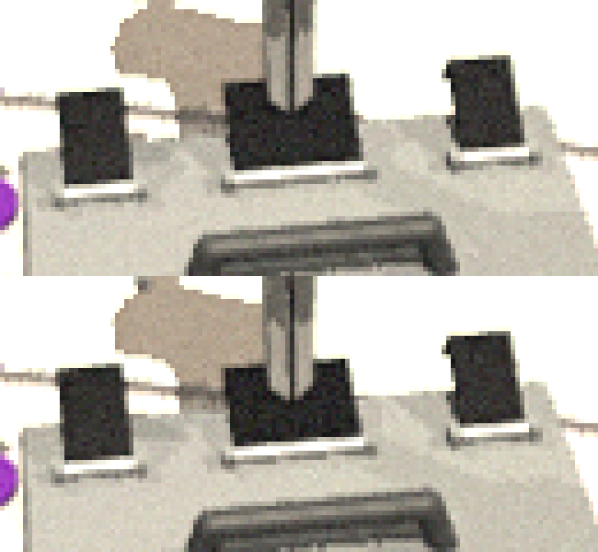

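Run:
```python
from h import *
ims=[]
for z in (0.112,0.098):
    h=r.move_l(tip(-0.078,0,z),vel=0.02,guard=7)
    f=np.array(telemetry.current_wrist_force()); p=np.array(telemetry.current_ee_pos())-.025*Z-O
    print(z,h,[round(float(p@a),4) for a in (X,Y,Z)],f.round(2),telemetry.current_t())
    a=vision.snapshot("scene")[145:205,240:370,::-1]
    ims.append(cv2.resize(cv2.convertScaleAbs(a,alpha=1.8,beta=20),None,fx=4.6,fy=4.6,interpolation=3))
    if h: break
cv2.imwrite("pics/d3.png",np.vstack(ims))
```

```text
0.112 False [-0.0779, 0.0001, 0.1118] [-0.73  0.57  1.38] 14.1667
0.098 True [-0.0778, 0.0001, 0.1081] [-1.61  0.65  7.25] 14.6083
```

View pics/d3.png

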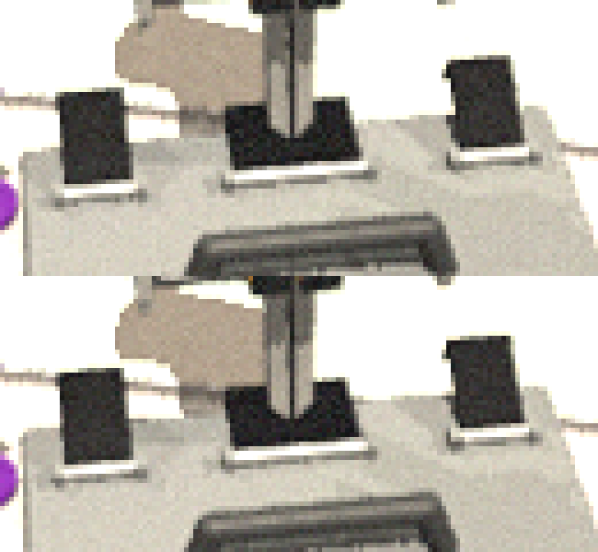

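```bash
cat >> h.py <<'E'
def do(y,x=-0.078):
    ims=[]
    r.move_l(tip(x,y,0.172),vel=0.15)
    r.move_l(tip(x,y,0.142),vel=0.06,guard=6)
    f0=np.array(telemetry.current_wrist_force())
    for z in (0.116,0.099):
        h=r.move_l(tip(x,y,z),vel=0.025,guard=7)
        f=np.array(telemetry.current_wrist_force()); p=np.array(telemetry.current_ee_pos())-.025*Z-O
        print(z,h,[round(float(p@a),4) for a in (X,Y,Z)],(f-f0).round(2),telemetry.current_t())
        a=vision.snapshot("scene")[145:205,240:370,::-1]
        ims.append(cv2.resize(cv2.convertScaleAbs(a,alpha=1.8,beta=20),None,fx=4.6,fy=4.6,interpolation=3))
        if h: break
    return ims
E
python3 - <<'E'
from h import *
r.move_l(tip(-0.078,0,0.172),vel=0.12)
a=vision.snapshot("scene")[145:205,240:370,::-1]
ims=[cv2.resize(cv2.convertScaleAbs(a,alpha=1.8,beta=20),None,fx=4.6,fy=4.6,interpolation=3)]
cv2.imwrite("pics/w4.png",vision.snapshot("wrist")[:,:,::-1])
print([(d["score"],d["at"]) for t in ("clip_wide_pad","toolbox") for n in ("scene","wrist") for d in models.mark_of(t,n)])
cv2.imwrite("pics/d4.png",ims[0]); print(telemetry.current_t(),telemetry.current_wrist_force())
E
```

```text
[(0.94, [0.5195, -0.0161, 0.1422]), (0.93, [0.5246, -0.0181, 0.1451]), (0.69, [0.5996, 0.0072, 0.0019]), (0.57, [0.5971, 0.0021, 0.0012])]
15.65 [ 0.29171133 -0.56815721 -0.33289863]
```

View pics/d4.png

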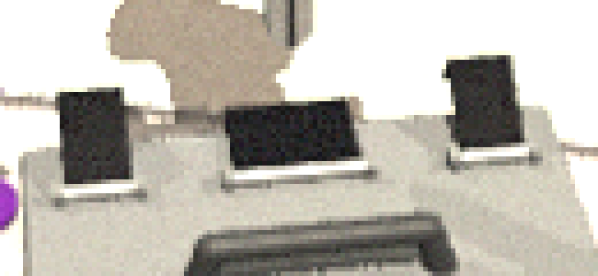

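View pics/w4.png

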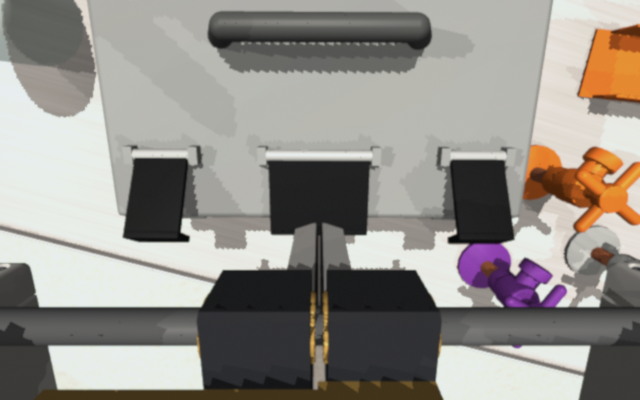

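In d4 the wide clip's free edge is at row ~101 (flat predicted 98), and its pad reads z about 0.143, so it is flat. The narrow clips are still up. Next is the right clip (-y, nearer the valve), which is the left one in the scene view.

Run:
```python
from h import *
ims=do(-0.108)
r.move_l(tip(-0.078,-0.108,0.172),vel=0.12)
a=vision.snapshot("scene")[145:205,240:370,::-1]
ims=ims[-1:]+[cv2.resize(cv2.convertScaleAbs(a,alpha=1.8,beta=20),None,fx=4.6,fy=4.6,interpolation=3)]
cv2.imwrite("pics/d5.png",np.vstack(ims)); print(telemetry.current_t(),telemetry.current_wrist_force())
print([(d["score"],d["at"]) for t in ("clip_right_pad",) for n in ("scene",) for d in models.mark_of(t,n)])
```

```text
0.116 False [-0.0779, -0.1079, 0.116] [-1.39 -0.36  1.2 ] 18.3583
0.099 True [-0.0782, -0.1081, 0.1076] [-1.19  0.95  9.45] 18.8667
19.6583 [-0.10229154  0.55151476 -0.59277879]
[(0.74, [0.5495, -0.1205, 0.1386])]
```

View pics/d5.png

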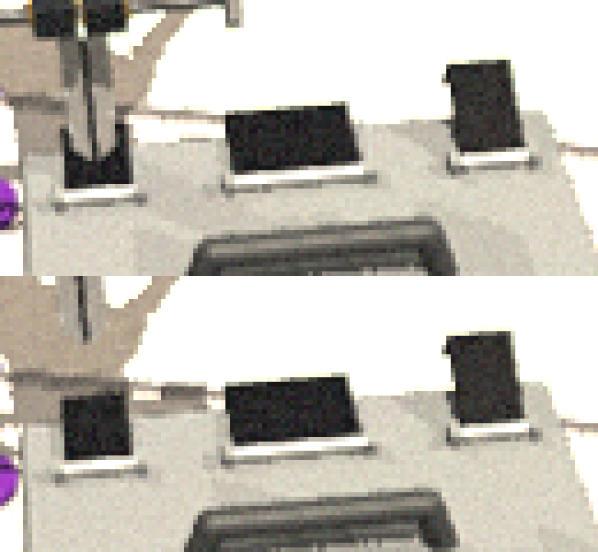

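The right clip is flat: edge at row 117 against 115 predicted, pad z 0.139. The left clip is still up. On to the left clip.

Run:
```python
from h import *
ims=do(0.108)
r.move_l(tip(-0.078,0.108,0.20),vel=0.12)
p=np.array(telemetry.current_ee_pos()); r.move_l(p-0.14*X+0.06*Z,vel=0.15)
a=vision.snapshot("scene")[:,:,::-1]; cv2.imwrite("pics/s6.png",a); a=a[145:205,240:370]
ims=ims[-1:]+[cv2.resize(cv2.convertScaleAbs(a,alpha=1.8,beta=20),None,fx=4.6,fy=4.6,interpolation=3)]
cv2.imwrite("pics/d6.png",np.vstack(ims)); print(telemetry.current_t(),telemetry.current_wrist_force())
vision.snapshot("top")
for t in ("clip_wide_pad","clip_right_pad","clip_left_pad","toolbox","valve_top","jar_mid","bottle_mid","scoop_mid"):
    print(t,[(d["score"],d["at"]) for n in ("scene","top") for d in models.mark_of(t,n)])
print(telemetry.current_t())
```

```text
0.116 False [-0.0778, 0.1081, 0.116] [-0.68 -0.03  1.49] 23.1417
0.099 True [-0.0782, 0.108, 0.1077] [-2.54  0.92  9.81] 23.6417
25.8333 [ 0.28766434 -0.38280293 -0.06281005]
clip_wide_pad [(0.83, [0.5183, -0.0193, 0.1404])]
clip_right_pad [(0.54, [0.5291, -0.3427, 0.1162]), (0.56, [0.5201, -0.018, 0.1418]), (0.54, [0.5563, -0.1192, 0.1415])]
clip_left_pad [(0.62, [0.4868, 0.0846, 0.1349]), (0.83, [0.4908, 0.0834, 0.1405])]
toolbox [(0.84, [0.599, 0.0068, 0.0009]), (0.56, [0.5202, -0.0145, 0.1442]), (0.16, [0.5543, -0.1208, 0.1398]), (0.97, [0.5988, 0.0053, 0.0018])]
valve_top [(0.71, [0.7262, -0.3303, 0.0216]), (0.66, [0.5286, -0.3414, 0.114]), (0.65, [0.595, -0.2416, 0.1134]), (0.61, [0.4757, -0.2335, 0.108]), (0.96, [0.5923, -0.2345, 0.1168]), (0.93, [0.476, -0.2304, 0.1132]), (0.81, [0.5285, -0.3401, 0.1077])]
jar_mid [(0.81, [0.5833, 0.2854, 0.066])]
bottle_mid [(0.63, [0.7376, 0.2745, 0.1038]), (0.57, [0.7361, 0.2785, 0.1045])]
scoop_mid [(0.8, [0.7262, -0.3301, 0.0211]), (0.58, [0.7287, -0.3334, 0.0192]), (0.19, [0.7358, 0.2794, 0.1047])]
26.6833
```

View pics/d6.png

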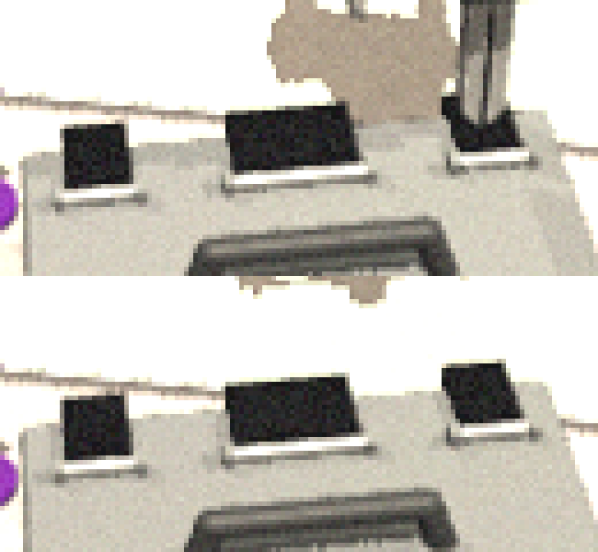

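View pics/s6.png

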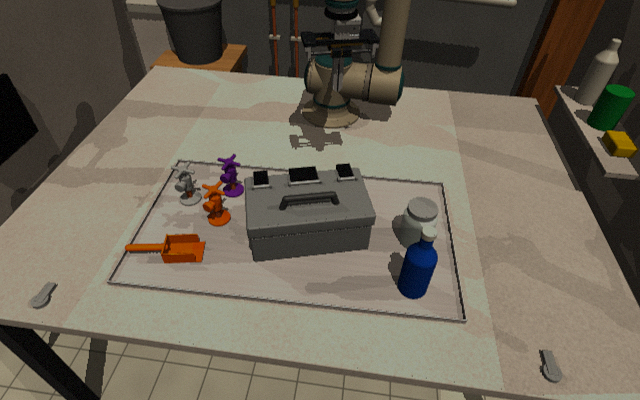

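In d6/s6 all three clips are flat, with pads at z 0.135–0.145. The toolbox, valve, jar, bottle and scoop are where they started, and the arm is clear.

```bash
python3 -c "
from plant import r
r.sign_off()"
```

```text
the job is handed in; nothing more can be done
```

I pressed all three clips down flat with the closed fingertips, in the order asked: the wide middle clip, then the narrow one at the -y end nearer the chrome valve, then the one at the +y end. I handed the job in at about 27 s, with the arm drawn back and touching nothing.

**Force:** each press stopped on a force rise of about 6–10 N.

**Last checks:** the final pictures show all three clips flat, with their pads at about z = 0.14. The toolbox, jar, bottle, scoop and valve tops read within a few millimetres of where they started. I did not measure the valve handle's angle again at the end; in the picture it looks unchanged.

**What disagreed:**
- **Fingertip position:** the fingers met the clips about 25 mm lower (by the nominal tip position) than the stated fingertip length predicted, so the first press on the wide clip barely moved it. I pressed it again in force-guarded steps while watching the pictures.
- **Network reports:** some low-scoring ones named the wrong thing, for example the valve reported as the right clip. I ignored those.

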